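# Slide the fence stop out of the T-slot rail

### The arm

A 6-joint arm with a two-finger parallel gripper is mounted at the origin on a cart in front of the work surface, level with it; the furniture and walls round the work are solid. World frame = base frame: x ahead of the robot, y to its left, z up, the work surface at z = 0. Lengths are in mm, angles in rad, forces in N, time in s.
With the tool pointing down it reaches from about 350 to 875 mm from the base axis. Payload 4.2 kg.
Tool frame: the origin (TCP) lies midway between the tips of the shut fingers; the grasp point (between the pads) lies 19 mm behind it (tcp_to_grasp is the distance from the TCP to the grasp point, in mm); z points along the fingers, y is the line along which they close (so a half turn about z gives the same grasp; the last joint's range is limited). The gripper opens to 85 mm and grips with 20 to 120 N. Pads are 22 mm wide; open, the fingers measure 114 mm over their backs; the gripper's body (76 mm by 85 mm) begins 54 mm behind the grasp point. The pads swing forward as they close: fully open they stand 13 mm farther back than shut.
Start: joints at [1.556, 0.385, 0.008, 0, -1.194, -0.259], TCP at [168.963, 601.707, 231.312] pointing down, gripper open.
Joint ranges: [-3.14, 3.14], [-1.21, 2.06], [-1.07, 1.41], [-3.16, 2.05], [-2.99, -0.16], [-3.1, 3.1]. Speed limits (rad/s): [2.79, 2.79, 3.14, 3.14, 3.14, 3.14].

### API

Orientations are given as a unit quaternion [x, y, z, w].
In Python, from bench import read_state, get_image, job_done, tcp_to_grasp gives the robot as it stands.
- The arm moves only by the tool jog_arm, never from a script. Its argument "plan" is a list of rows, each a list of 3 entries, a list of its own where there are three numbers: the finger opening in mm, from 0 to 85.4, then the shift along the tool's x, y, z as a fraction of full scale, then the turn, a rotation vector about the tool's x, y, z as a fraction of full scale. A call has 1 to 10 rows; each row is the pose to reach, as a shift and turn from the pose commanded when the call began, along the tool's axes at that moment; what a row does not reach only later rows make up. Full scale, the value 1, is 0.1 m for a shift and 60 degrees for a turn. A row lasts 1/8 s, in which the tool goes at most 62.5 mm and 10.7 degrees, less where a joint would pass 70% of its speed; a pose out of reach is approached as far as the arm can. A call with a number of a shift or a turn outside -1 to 1 is refused whole. A call with a gripper value outside its range is refused whole. The fingers move at their own pace and stop on an object; the grip force is fixed at half the most. Time passes only in rows, so rows that repeat a pose let the fingers close. It gives the time, the measured TCP pose, the force, the opening and the grip force at its end, in the units of the state.
- read_state(): the state, without advancing time (a new reading comes with each control period).
- get_image(name): name is "scene" or "top" or "wrist"; returns a dict with "img" (384x512x3 uint8, red, green, blue), "range_z" (384x512 float32, mm along the optical axis (not along the pixel's ray), 0 where there is no reading), "intrinsics" (3x3 intrinsics, pixels), "extrinsics" (4x4, takes a point from camera to world coordinates); the wrist camera has in their place "tool_from_camera" (4x4, takes a point from camera to tool coordinates, whose origin is the TCP and whose axes are the flange's). Camera axes: x right, y down, z forward; pixel columns grow to the right and rows downward; lengths in mm; the calibration is good to about 2 mm. A picture is of the moment at which its call begins: read the wrist's pose just before it.
- job_done(): hands the job in; it is judged then, once.
The state is a dict: "clock": time; "joints": joint angles; "joint_vel": joint speeds; "joint_efforts": joint torques, N m; "position": TCP position; "ee_rot": TCP orientation; "contact_force": force on the tool from outside, world axes, zero at the start; "wrist_torque": the same for the moment, N m; "gripper_width": finger opening in mm; "grasp_force": force on a finger pad.
Only numpy, scipy, OpenCV 4.12 (cv2) and the standard library are available. Lean on these libraries where they do the work, as an engineer would, in place of code of your own. Each camera call takes 0.05 s, during which the arm holds its last target. There are 200 camera calls.

### The job

Take the red fence stop off the T-slot rail: slide it along the slot to the rail's open end, where the slot has no lips, without running it off the end of the rail, then lift it out. Set it down gently, standing upright on its foot in the middle of the low, flat, nearly square wooden block (not the sloping rest or the bar), and leave the things lying around where they are.

Things in the scene. Friction and masses are not known exactly. Their poses are not given: they have to be found in the camera images.
- slot_rail: Aluminium T-slot rail, 315 x 90 mm, 31 mm high, fixed to the worktop. Origin: on the worktop under its middle; x along the slot towards the open end, z up. Slot floor 10 mm above the worktop. At x -155 to +35 mm two lips (underside 23, top 31 mm high, 22 mm gap) hold the stop's foot down. A black end cap, 31 mm high, closes the slot at x = -155. The slot slides easily.
- slot_rail_open (a point): Middle of the rail's open end, on the slot floor: the 120 mm long part without lips (60 mm to each side of this point along the rail, x = +35 to +155 mm in the rail's frame). Here are only the floor and two side walls, 23 mm high, 44 mm apart inside, and the stop lifts straight up. Nothing stops a part at the far end, where the floor ends; a part tips off if its centre passes it.
- fence_stop: Red fence stop, about 0.4 kg, sliding freely in the slot. Origin: centre of its foot's underside; x, y, z as the rail's at the start. Steel T-foot 80 x 40 mm (x, y), z 0 to 10; neck 76 x 18; red flange 90 x 62, z 24 to 40, 3 mm above the lips; red web on top. Best pushed low, on the flange's end face at x = -45. Its foot is wholly in the open end at rail x = 75 to 115 mm.
- fence_stop_web (a point): Middle of the fence stop's red upright web: 60 mm along x, 24 mm thick along y (grip across this), from 40 to 85 mm above the foot's underside; this point is 62 mm above it. A stop screw with brass tip juts from the web's +x face, 46 mm from the centre, at 52 to 72 mm.
- wood_block: Dark brown flat, nearly square wood offcut, 153 x 138 mm, 17 mm thick (neither the taller sloping wooden rest behind it nor the long bar at the bench front), 0.45 kg, lying loose on a thin (4 mm) dark mat on the worktop. Origin: centre of its underside, z up.
- jet_packet: Bystander: red card packet, 68 x 97 x 27 mm, lying loose. Origin: centre of its underside.
- vacuum_capsule: Bystander: beige round capsule with a flange and a spring stem, 61 x 61 x 49 mm. Origin: centre of its underside.
- screwdriver: Bystander: screwdriver with wooden handle, 128 x 33 x 24 mm, lying between the robot and the rail. Origin: centre of its underside; long along its x.

How it is judged:
By the outcome, as a careful person would: the job done as asked, in the order asked, and still so for the second after the job is handed in, with the robot touching nothing.
It also fails if it takes over 64 s, if anything falls off the work surface, if the arm or the gripper's body presses on something with over 40 N, if the wrist force passes 120 N, or if a joint passes its speed limit or range.

## Working session

There is one attempt and no reset: what is moved stays moved. The work goes in short steps, Python scripts to look and compute and a tool call to move; the robot and the scene stay as the last step left them, time stands still between calls to the robot, and variables do not carry over. Pictures are saved under pics/ and viewed, at most 10 in all, crops included, and the job is handed in when it is done.

Besides the shell and the picture viewer there is one more tool, called after "Request:" as a command line: name --argument value ..., lists and objects as JSON in quotes. jog_arm: Moves the arm, as the interface text tells. Its arguments: {"type":"object","properties":{"plan":{"type":"array"}},"required":["plan"]}

```bash
mkdir -p pics; cat > h.py <<'E'
import numpy as np, cv2
from bench import *
from scipy.spatial.transform import Rotation as R
def cloud(d, T=None):
    z=d["range_z"]; K=d["intrinsics"]; h,w=z.shape
    u,v=np.meshgrid(np.arange(w),np.arange(h))
    P=np.stack([(u-K[0][2])/K[0][0]*z,(v-K[1][2])/K[1][1]*z,z,np.ones_like(z)],-1)
    T=np.array(d["extrinsics"] if T is None else T)
    return (P@T.T)[...,:3]
def save(n,im): cv2.imwrite("pics/"+n+".png",im[...,::-1])
E
python3 - <<'E'
from h import *
s=read_state(); print(s["position"],s["ee_rot"],s["clock"],tcp_to_grasp); print(R.from_quat(s["ee_rot"]).as_matrix().round(3))
a=get_image("scene");b=get_image("top")
np.savez("v.npz",a=a["img"],b=b["img"],pa=cloud(a),pb=cloud(b))
save("top",b["img"]);save("scene",a["img"])
E
```

```text
[168.81975961 601.14993259 230.23074269] [ 9.90630976e-01 -1.36561551e-01 -1.01100748e-04  1.09670825e-03] 0.0 18.700000000000003
[[ 0.963 -0.271 -0.   ]
 [-0.271 -0.963 -0.002]
 [ 0.     0.002 -1.   ]]
```

View pics/top.png

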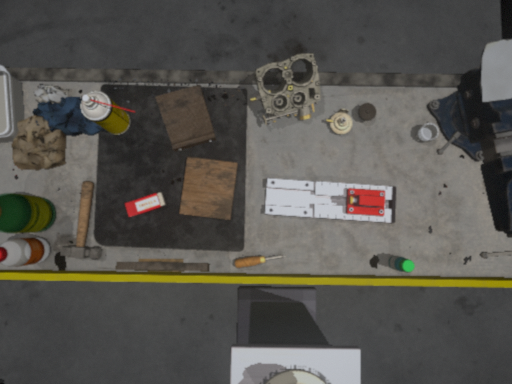

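View pics/scene.png

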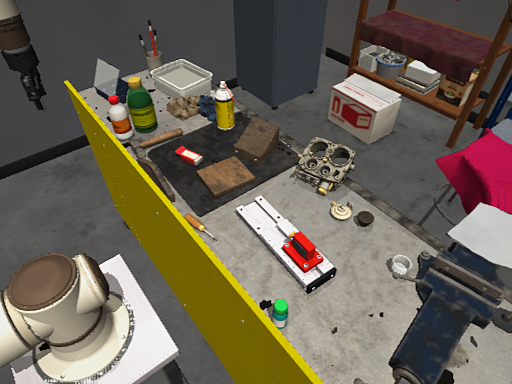

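The top view shows the rail at px (265–395, 178–222) with its open end to the left and the red stop at about (368, 203). The flat wood block is at about (209, 188), the packet at (145, 204) and the screwdriver at (258, 261). The sloping rest is at (185, 117). Next I'll measure all of these.

```bash
cat > m.py <<'E'
from h import *
d=np.load("v.npz")
for n in "ba":
    im=d[n];P=d["p"+n];hsv=cv2.cvtColor(im,cv2.COLOR_RGB2HSV)
    if n=="b":
        for nm,(u,v) in dict(table=(330,240),mat=(165,180),block=(209,188),bL=(190,190),bR=(230,190),packet=(145,204),rest=(185,117),screw=(246,262),bottle=(403,264),capsule=(340,122),yellow=(300,282),base=(295,370),engine=(288,88)).items(): print(nm,P[v,u].round(0))
    ok=np.isfinite(P).all(-1)&(P[...,2]>-30)
    red=((hsv[...,0]<8)|(hsv[...,0]>172))&(hsv[...,1]>150)&(hsv[...,2]>90)&ok
    X=P[...,0];Y=P[...,1];Z=P[...,2]
    # rail lips: white-ish pixels high
    rail=(hsv[...,1]<40)&(hsv[...,2]>170)&(Z>15)&(Z<45)&(X>250)&(X<700)&(Y<150)&(Y>-400)
    for nm,m in (("rail",rail),("red",red&(Y<0)&(X>300)&(Y>-400))):
        print(n,nm,m.sum())
        p=P[m]
        for lo,hi in ((0,50),(28,48),(48,70),(70,110)):
            q=p[(p[:,2]>lo)&(p[:,2]<hi)]
            if len(q)>10:
                r=cv2.minAreaRect(q[:,:2].astype(np.float32)); print(lo,hi,len(q),np.round(r[0],1),np.round(r[1],1),round(r[2],1),"z",np.median(q[:,2]).round(1), q.min(0).round(), q.max(0).round())
    # block by height and colour
    m=(Z>14)&(Z<30)&(hsv[...,1]>50)&(hsv[...,0]<25)&~red
    nl,l,st,c=cv2.connectedComponentsWithStats(m.astype(np.uint8))
    for i in range(1,nl):
        if st[i,4]>300:
            q=P[l==i]; r=cv2.minAreaRect(q[:,:2].astype(np.float32)); print(n,"blk",st[i],np.round(r[0],1),np.round(r[1],1),round(r[2],1),np.median(q[:,2]).round(1))
E
python3 m.py
```

```text
table [414. -86.   0.]
mat [559. 335.   2.]
block [538. 220.  19.]
bL [532. 267.  20.]
bR [534. 167.  23.]
packet [495. 376.  27.]
rest [708. 279.  54.]
screw [357. 124.  20.]
bottle [ 364. -236.   80.]
capsule [ 709. -105.   31.]
yellow [317.  -3.  62.]
base [100.   1.   7.]
engine [772.  31.  89.]
b rail 2023
0 50 2023 [585.1 -79.4] [306.4 233.6] 87.5 z 29.3 [ 463. -231.   15.] [700.  77.  35.]
28 48 1185 [ 509.7 -136. ] [187.1  88.3] 87.1 z 30.8 [ 463. -231.   28.] [557. -41.  35.]
b red 622
0 50 203 [ 508.4 -161.2] [86.9 57.9] 87.2 z 48.8 [ 479. -204.   45.] [ 539. -117.   50.]
28 48 51 [ 509.  -161.7] [86.2 56.9] 86.5 z 47.6 [ 479. -204.   45.] [ 539. -117.   48.]
48 70 311 [ 508.2 -160.9] [87.3 57.9] 86.7 z 50.0 [ 479. -204.   48.] [ 538. -116.   69.]
70 110 260 [ 508.3 -152.5] [72.6 26.3] 86.5 z 94.5 [ 494. -189.   70.] [ 521. -116.  100.]
b blk [ 15 130  50  40 564] [616.  630.7] [ 78.8 138.2] 50.5 24.1
b blk [ 179  157   58   63 2950] [538.4 223.5] [128.4 145.4] 83.8 20.4
b blk [ 76 181  17  66 676] [470.3 529.6] [ 25.  162.1] 86.3 23.4
a rail 1561
0 50 1561 [ 532.1 -131.7] [418.  358.9] 86.7 z 30.6 [ 345. -350.   15.] [700.  81.  37.]
28 48 989 [ 555.2 -179.8] [264.  364.2] 74.9 z 31.7 [ 346. -350.   28.] [700. -38.  37.]
a red 698
0 50 188 [ 525.2 -145.6] [126.9  95.5] 85.1 z 48.8 [ 475. -208.    1.] [577. -86.  50.]
28 48 65 [ 486.8 -180.2] [46.4 96.4] 33.8 z 45.0 [ 475. -208.   30.] [ 533. -127.   48.]
48 70 372 [ 506.  -162.2] [87.6 61.2] 88.4 z 50.7 [ 475. -207.   48.] [ 536. -118.   70.]
70 110 252 [ 507.4 -163.5] [58.7 25.4] 87.1 z 95.1 [ 493. -192.   70.] [ 521. -134.   99.]
a blk [ 196  156   59   40 1296] [538.6 222.6] [131.8 147.3] 82.7 20.9
```

Request:
jog_arm --plan '[[85, [0.4, 0.4, 0], [0, 0, 0]], [85, [0.8, 0.8, 0], [0, 0, 0]], [85, [1, 1, 0], [0, 0, 0]], [85, [1, 1, 0], [0, 0, 0]]]'

```text
clock: 0.6
position: [238.9, 476.6, 231.4]
ee_rot: [0.99, -0.138, -0.0, 0.0]
contact_force: [-0.5, -0.0, 0.7]
gripper_width: 84.8
grasp_force: 0.0
```

Request:
jog_arm --plan '[[85, [0.4, 0.4, 0], [0, 0, 0]], [85, [0.8, 0.8, 0], [0, 0, 0]], [85, [1, 1, 0], [0, 0, 0]], [85, [1, 1, 0], [0, 0, 0]]]'

```text
clock: 1.1
position: [307.8, 354.5, 231.3]
ee_rot: [0.991, -0.137, -0.0, -0.0]
contact_force: [0.2, 0.4, 0.5]
gripper_width: 85.2
grasp_force: 0.0
```

Request:
jog_arm --plan '[[85, [0.4, 0.4, 0], [0, 0, 0]], [85, [0.8, 0.8, 0], [0, 0, 0]], [85, [1, 1, 0], [0, 0, 0]], [85, [1, 1, 0], [0, 0, 0]]]'

```text
clock: 1.6
position: [377.2, 232.0, 231.2]
ee_rot: [0.991, -0.137, 0.0, -0.0]
contact_force: [-0.5, 0.3, -0.4]
gripper_width: 85.0
grasp_force: 0.0
```

Request:
jog_arm --plan '[[85, [0.4, 0.4, 0], [0, 0, 0]], [85, [0.8, 0.8, 0], [0, 0, 0]], [85, [1, 1, 0], [0, 0, 0]], [85, [1, 1, 0], [0, 0, 0]]]'

```text
clock: 2.1
position: [446.8, 109.0, 231.0]
ee_rot: [0.991, -0.137, -0.0, 0.0]
contact_force: [-0.1, 0.2, 0.0]
gripper_width: 85.0
grasp_force: 0.0
```

Request:
jog_arm --plan '[[85, [0.4, 0.4, 0], [0, 0, 0]], [85, [0.8, 0.8, 0], [0, 0, 0]], [85, [1, 1, 0], [0, 0, 0]], [85, [1, 1, 0], [0, 0, 0]], [85, [1, 1, 0], [0, 0, 0.17]], [85, [1, 1, 0], [0, 0, 0.34]], [85, [1, 1, 0], [0, 0, 0.51]], [85, [1, 1, 0], [0, 0, 0.68]], [85, [1, 1, 0], [0, 0, 0.68]]]'

```text
clock: 3.22
position: [515.0, -12.7, 231.3]
ee_rot: [0.882, -0.471, -0.0, -0.0]
contact_force: [0.4, -0.8, 0.6]
gripper_width: 85.2
grasp_force: 0.0
```

```bash
cat >> h.py <<'E'
def go(t,yaw):  # yaw of tool y axis in world, deg
    s=read_state();M=R.from_quat(s["ee_rot"]).as_matrix()
    y=np.radians(yaw);yy=np.array([np.cos(y),np.sin(y),0]);zz=np.array([0,0,-1.]);T=np.c_[np.cross(yy,zz),yy,zz]
    print("pos",s["position"].round(1),"yaw",np.degrees(np.arctan2(M[1,1],M[0,1])).round(2),"shift",(M.T@(np.array(t)-s["position"])/100).round(3),"turn",(np.degrees(R.from_matrix(M.T@T).as_rotvec())/60).round(3))
E
python3 -c "
from h import *
go([508,-161,200],177.1)"
```

```text
pos [515.  -12.7 231.3] yaw -146.21 shift [1.193 0.883 0.313] turn [-0.     0.     0.611]
```

Request:
jog_arm --plan '[[85, [0.4, 0.3, 0.1], [0, 0, 0.15]], [85, [0.8, 0.6, 0.2], [0, 0, 0.31]], [85, [1, 0.74, 0.31], [0, 0, 0.46]], [85, [1, 0.74, 0.31], [0, 0, 0.61]], [85, [1, 0.74, 0.31], [0, 0, 0.61]], [85, [1, 0.74, 0.31], [0, 0, 0.61]]]'

```text
clock: 3.98
position: [508.9, -138.2, 200.5]
ee_rot: [-0.69, 0.724, -0.0, 0.0]
contact_force: [0.2, -0.1, 0.2]
gripper_width: 85.0
grasp_force: 0.0
```

```bash
cat > w.py <<'E'
from h import *
s=read_state();d=get_image("wrist")
M=np.eye(4);M[:3,:3]=R.from_quat(s["ee_rot"]).as_matrix();M[:3,3]=s["position"]
P=cloud(d,M@np.array(d["tool_from_camera"]));im=d["img"];hsv=cv2.cvtColor(im,cv2.COLOR_RGB2HSV)
save("w_%.1f"%s["clock"],im);X,Y,Z=P[...,0],P[...,1],P[...,2]
red=((hsv[...,0]<8)|(hsv[...,0]>172))&(hsv[...,1]>150)&(hsv[...,2]>60)&(d["range_z"]>0)
for nm,m in (("flange",red&(Z>40)&(Z<55)),("web",red&(Z>85)&(Z<105)),("rail31",~red&(hsv[...,1]<60)&(Z>27)&(Z<35)),("wall23",~red&(hsv[...,1]<60)&(Z>20)&(Z<26)),("floor10",~red&(hsv[...,1]<60)&(Z>7)&(Z<13)&(abs(X-515)<60)&(Y<95))):
    q=P[m]
    if len(q)>50:
        r=cv2.minAreaRect(q[:,:2].astype(np.float32)); print(nm,len(q),np.round(r[0],1),np.round(r[1],1),round(r[2],1),"z",np.median(q[:,2]).round(1),q[:,:2].min(0).round(),q[:,:2].max(0).round())
go([508,-161,54],177.1)
E
python3 w.py; ls pics
```

```text
flange 3718 [ 508.9 -160.9] [88.6 61.1] 87.2 z 49.0 [ 477. -206.] [ 541. -115.]
web 2378 [ 509.  -161.3] [59.3 23.5] 87.3 z 93.9 [ 496. -191.] [ 522. -131.]
rail31 12270 [ 578.4 -126.9] [463.1 214.2] 10.5 z 30.0 [ 362. -261.] [792.  13.]
wall23 4618 [ 578.9 -127.1] [376.2 358.7] 73.0 z 22.1 [ 360. -261.] [793.  81.]
floor10 4852 [513.9 -74.5] [309.8  44.2] 86.9 z 9.1 [ 495. -230.] [544.  80.]
pos [ 508.9 -138.3  200.5] yaw 177.15 shift [ 2.280e-01 -1.000e-03  1.465e+00] turn [-0.     0.     0.001]
scene.png
top.png
w_4.0.png
```

Request:
jog_arm --plan '[[85, [0.23, 0, 0.3], [0, 0, 0]], [85, [0.23, 0, 0.7], [0, 0, 0]], [85, [0.23, 0, 1], [0, 0, 0]], [85, [0.23, 0, 1], [0, 0, 0]]]'

```text
clock: 4.53
position: [506.0, -161.6, 98.5]
ee_rot: [-0.688, 0.725, 0.002, -0.002]
contact_force: [0.2, -0.1, 0.5]
gripper_width: 84.9
grasp_force: 0.0
```

Request:
jog_arm --plan '[[85, [0, 0, 0.15], [0, 0, 0]], [85, [0, 0, 0.3], [0, 0, 0]], [85, [0, 0, 0.45], [0, 0, 0]], [85, [0, 0, 0.45], [0, 0, 0]]]'

```text
clock: 5.03
position: [506.4, -162.0, 54.0]
ee_rot: [-0.688, 0.726, 0.001, -0.001]
contact_force: [-0.5, -0.1, 0.3]
gripper_width: 84.8
grasp_force: 0.0
```

```bash
python3 -c "
from h import *
go([509,-161,55],177.1)"
```

```text
pos [ 506.4 -162.    54. ] yaw 176.91 shift [-0.011 -0.025 -0.011] turn [ 0.003  0.    -0.003]
```

Request:
jog_arm --plan '[[85, [0, -0.025, -0.01], [0, 0, 0]], [60, [0, -0.025, -0.01], [0, 0, 0]], [40, [0, -0.025, -0.01], [0, 0, 0]], [30, [0, -0.025, -0.01], [0, 0, 0]], [22, [0, -0.025, -0.01], [0, 0, 0]], [10, [0, -0.025, -0.01], [0, 0, 0]], [10, [0, -0.025, -0.01], [0, 0, 0]], [10, [0, -0.025, -0.01], [0, 0, 0]]]'

```text
clock: 6.02
position: [509.9, -162.2, 56.5]
ee_rot: [-0.688, 0.726, -0.0, -0.0]
contact_force: [-0.6, -0.6, 3.6]
gripper_width: 23.2
grasp_force: 59.1
```

```bash
python3 -c "
from h import *
go([509,-161,55],177.1)"
```

```text
pos [ 509.9 -162.2   56.5] yaw 176.91 shift [-0.012  0.009  0.015] turn [ 0.    -0.    -0.003]
```

Request:
jog_arm --plan '[[10, [-0.08, 0, 0], [0, 0, 0]], [10, [-0.18, 0, 0], [0, 0, 0]], [10, [-0.3, 0, 0], [0, 0, 0]], [10, [-0.4, 0, 0], [0, 0, 0]], [10, [-0.5, 0, 0], [0, 0, 0]], [10, [-0.5, 0, 0], [0, 0, 0]]]'

```text
clock: 6.78
position: [512.9, -110.8, 56.5]
ee_rot: [-0.688, 0.725, 0.0, 0.001]
contact_force: [-0.4, 2.4, 5.3]
gripper_width: 23.2
grasp_force: 59.7
```

```bash
python3 -c "
from h import *
go([519,20,56.5],177)"
```

```text
pos [ 512.9 -110.8   56.5] yaw 176.99 shift [-1.31e+00  8.00e-03  1.00e-03] turn [-0.001  0.001 -0.   ]
```

Request:
jog_arm --plan '[[10, [-0.08, 0, 0], [0, 0, 0]], [10, [-0.18, 0, 0], [0, 0, 0]], [10, [-0.3, 0, 0], [0, 0, 0]], [10, [-0.4, 0, 0], [0, 0, 0]], [10, [-0.5, 0, 0], [0, 0, 0]], [10, [-0.6, 0, 0], [0, 0, 0]], [10, [-0.66, 0, 0], [0, 0, 0]], [10, [-0.66, 0, 0], [0, 0, 0]]]'

```text
clock: 7.78
position: [516.2, -45.3, 56.5]
ee_rot: [-0.688, 0.726, 0.0, 0.0]
contact_force: [-1.3, 1.0, 5.8]
gripper_width: 23.0
grasp_force: 59.8
```

Request:
jog_arm --plan '[[10, [-0.08, 0, 0], [0, 0, 0]], [10, [-0.18, 0, 0], [0, 0, 0]], [10, [-0.3, 0, 0], [0, 0, 0]], [10, [-0.4, 0, 0], [0, 0, 0]], [10, [-0.5, 0, 0], [0, 0, 0]], [10, [-0.6, 0, 0], [0, 0, 0]], [10, [-0.65, 0, 0], [0, 0, 0]], [10, [-0.65, 0, 0], [0, 0, 0]]]'

```text
clock: 8.78
position: [519.6, 19.5, 56.5]
ee_rot: [-0.688, 0.726, 0.0, 0.0]
contact_force: [-1.2, 0.6, 5.3]
gripper_width: 23.4
grasp_force: 59.7
```

```bash
python3 - <<'E'
from h import *
go([519,20,56.5],177)
b=get_image("top");P=cloud(b);im=b["img"];save("slid",cv2.resize(im[150:250,230:420],None,fx=4,fy=4))
hsv=cv2.cvtColor(im,cv2.COLOR_RGB2HSV);Z=P[...,2]
m=((hsv[...,0]<8)|(hsv[...,0]>172))&(hsv[...,1]>150)&(Z>42)&(Z<56)&(P[...,1]<150)
q=P[m];print(q.min(0),q.max(0))
E
```

```text
pos [519.6  19.5  56.5] yaw 176.95 shift [-0.005  0.006 -0.   ] turn [ 0.     0.    -0.001]Traceback (most recent call last):
  File "<stdin>", line 6, in <module>
    return umr_minimum(a, axis, None, out, keepdims, initial, where)
ValueError: zero-size array to reduction operation minimum which has no identity
```

View pics/slid.png

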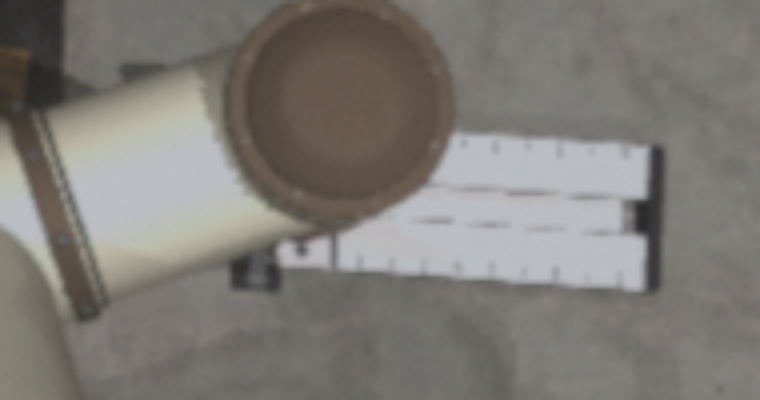

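Request:
jog_arm --plan '[[10, [0, 0, -0.05], [0, 0, 0]], [10, [0, 0, -0.12], [0, 0, 0]], [10, [0, 0, -0.22], [0, 0, 0]], [10, [0, 0, -0.35], [0, 0, 0]], [10, [0, 0, -0.5], [0, 0, 0]], [10, [0, 0, -0.65], [0, 0, 0]], [10, [0, 0, -0.8], [0, 0, 0]], [10, [0, 0, -0.8], [0, 0, 0]]]'

```text
clock: 9.82
position: [520.7, 18.8, 138.0]
ee_rot: [-0.688, 0.726, -0.001, 0.002]
contact_force: [-0.7, 0.2, -3.5]
gripper_width: 23.0
grasp_force: 59.2
```

```bash
python3 - <<'E'
from h import *
go([539,222,136.5],177)
d=np.load("v.npz")
for n in "ab":
    P=d["p"+n];Z=P[...,2];m=(Z>13)&(Z<30)&(abs(P[...,0]-538)<85)&(abs(P[...,1]-223)<85)
    r=cv2.minAreaRect(P[m][:,:2].astype(np.float32));print(n,r,m.sum(),np.median(P[m],0))
a=get_image("scene");save("lift",cv2.resize(a["img"][130:300,170:370],None,fx=3,fy=3))
E
```

```text
pos [520.7  18.8 138. ] yaw 176.92 shift [-2.038 -0.074  0.018] turn [-0.003  0.001 -0.001]
a ((538.48046875, 222.5968475341797), (131.83230590820312, 147.48190307617188), 82.70743560791016) 1315 [533.84627904 216.26929527  20.91187487]
b ((538.3975219726562, 223.48016357421875), (128.36553955078125, 145.38516235351562), 83.80852508544922) 2952 [537.51213453 223.20082244  20.37140073]
```

View pics/lift.png

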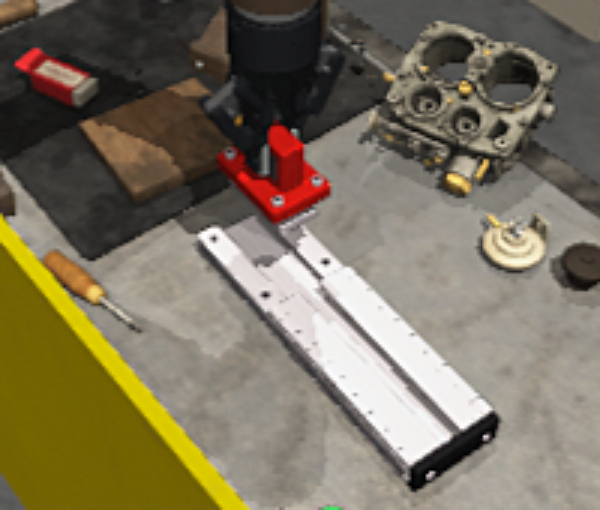

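The stop is out of the rail and upright in the gripper at crop (285, 180), and the rail slot is empty. Next I'll carry it over the block.

Request:
jog_arm --plan '[[10, [-0.1, 0, 0], [0, 0, 0]], [10, [-0.3, -0.02, 0], [0, 0, 0]], [10, [-0.55, -0.03, 0], [0, 0, 0]], [10, [-0.8, -0.04, 0], [0, 0, 0]], [10, [-1, -0.04, 0], [0, 0, 0]]]'

```text
clock: 10.5
position: [529.1, 120.3, 135.9]
ee_rot: [-0.688, 0.725, 0.0, -0.0]
contact_force: [0.1, -0.5, -2.8]
gripper_width: 23.6
grasp_force: 59.2
```

Request:
jog_arm --plan '[[10, [-0.25, 0, 0], [0, 0, 0]], [10, [-0.5, -0.02, 0], [0, 0, 0]], [10, [-0.75, -0.03, 0], [0, 0, 0]], [10, [-0.93, -0.04, 0], [0, 0, 0]], [10, [-1, -0.04, 0], [0, 0, 0]], [10, [-1, -0.04, 0], [0, 0, 0]], [10, [-1, -0.04, 0], [0, 0, 0]]]'

```text
clock: 11.38
position: [538.2, 217.1, 136.2]
ee_rot: [-0.687, 0.726, 0.0, -0.0]
contact_force: [-0.5, -0.7, -3.3]
gripper_width: 23.4
grasp_force: 59.2
```

```bash
python3 -c "
from h import *
go([539,222,72],177)"
```

```text
pos [538.2 217.1 136.2] yaw 176.87 shift [-0.05  -0.005  0.642] turn [ 0.001 -0.    -0.002]
```

Request:
jog_arm --plan '[[10, [-0.05, 0, 0.1], [0, 0, 0]], [10, [-0.05, 0, 0.25], [0, 0, 0]], [10, [-0.05, 0, 0.4], [0, 0, 0]], [10, [-0.05, 0, 0.52], [0, 0, 0]], [10, [-0.05, 0, 0.6], [0, 0, 0]], [10, [-0.05, 0, 0.63], [0, 0, 0]], [10, [-0.05, 0, 0.63], [0, 0, 0]]]'

```text
clock: 12.25
position: [538.9, 222.9, 73.3]
ee_rot: [-0.688, 0.726, -0.0, 0.0]
contact_force: [-0.1, 0.8, -2.7]
gripper_width: 23.3
grasp_force: 59.2
```

Request:
jog_arm --plan '[[10, [0, 0, 0.008], [0, 0, 0]], [10, [0, 0, 0.016], [0, 0, 0]], [10, [0, 0, 0.024], [0, 0, 0]], [10, [0, 0, 0.024], [0, 0, 0]]]'

```text
clock: 12.75
position: [538.7, 222.8, 70.9]
ee_rot: [-0.688, 0.726, 0.0, 0.0]
contact_force: [0.1, -0.5, -3.4]
gripper_width: 23.2
grasp_force: 59.2
```

Request:
jog_arm --plan '[[10, [0, 0, 0.008], [0, 0, 0]], [10, [0, 0, 0.016], [0, 0, 0]], [10, [0, 0, 0.022], [0, 0, 0]], [10, [0, 0, 0.022], [0, 0, 0]]]'

```text
clock: 13.25
position: [538.6, 222.8, 68.6]
ee_rot: [-0.688, 0.726, 0.0, -0.0]
contact_force: [0.3, -0.4, -2.8]
gripper_width: 23.2
grasp_force: 59.2
```

Request:
jog_arm --plan '[[10, [0, 0, 0.005], [0, 0, 0]], [10, [0, 0, 0.01], [0, 0, 0]], [10, [0, 0, 0.01], [0, 0, 0]]]'

```text
clock: 13.62
position: [538.6, 222.8, 67.6]
ee_rot: [-0.688, 0.726, 0.0, -0.0]
contact_force: [-0.0, -0.8, -4.3]
gripper_width: 23.4
grasp_force: 59.2
```

Request:
jog_arm --plan '[[10, [0, 0, 0.005], [0, 0, 0]], [10, [0, 0, 0.01], [0, 0, 0]], [10, [0, 0, 0.01], [0, 0, 0]]]'

```text
clock: 14.0
position: [538.7, 222.8, 67.1]
ee_rot: [-0.688, 0.726, -0.0, 0.0]
contact_force: [-0.9, 0.0, 0.1]
gripper_width: 23.3
grasp_force: 59.5
```

Request:
jog_arm --plan '[[10, [0, 0, 0.004], [0, 0, 0]], [10, [0, 0, 0.004], [0, 0, 0]], [26, [0, 0, 0.004], [0, 0, 0]], [35, [0, 0, 0.004], [0, 0, 0]], [60, [0, 0, 0.004], [0, 0, 0]], [85, [0, 0, 0.004], [0, 0, 0]], [85, [0, 0, 0.004], [0, 0, 0]], [85, [0, 0, 0.004], [0, 0, 0]], [85, [0, 0, 0.004], [0, 0, 0]]]'

```text
clock: 15.12
position: [538.7, 222.8, 66.3]
ee_rot: [-0.688, 0.726, 0.0, 0.0]
contact_force: [0.4, 0.3, 0.2]
gripper_width: 85.3
grasp_force: 0.0
```

Request:
jog_arm --plan '[[85, [0, 0, -0.1], [0, 0, 0]], [85, [0, 0, -0.3], [0, 0, 0]], [85, [0, 0, -0.6], [0, 0, 0]], [85, [0, 0, -1], [0, 0, 0]], [85, [0, 0, -1], [0, 0, 0]]]'

```text
clock: 15.75
position: [540.8, 224.1, 171.0]
ee_rot: [-0.688, 0.726, -0.001, 0.004]
contact_force: [1.1, 0.9, -0.8]
gripper_width: 85.0
grasp_force: 0.0
```

Request:
jog_arm --plan '[[85, [0.3, 0, -0.2], [0, 0, 0]], [85, [0.7, 0, -0.5], [0, 0, 0]], [85, [1, 0, -0.5], [0, 0, 0]], [85, [1, 0, -0.5], [0, 0, 0]]]'

```text
clock: 16.25
position: [532.8, 121.3, 216.6]
ee_rot: [-0.687, 0.727, 0.0, 0.0]
contact_force: [0.4, -0.3, 0.5]
gripper_width: 85.0
grasp_force: 0.0
```

```bash
python3 - <<'E'
from h import *
a=get_image("scene");save("end",cv2.resize(a["img"][100:300,150:370],None,fx=3,fy=3))
P=cloud(a);hsv=cv2.cvtColor(a["img"],cv2.COLOR_RGB2HSV);Z=P[...,2]
red=((hsv[...,0]<8)|(hsv[...,0]>172))&(hsv[...,1]>150)&(abs(P[...,1]-223)<80)&(abs(P[...,0]-538)<80)
for lo,hi in ((55,66),(98,112)):
    q=P[red&(Z>lo)&(Z<hi)];print(len(q),cv2.minAreaRect(q[:,:2].astype(np.float32)),np.median(q[:,2]) if len(q) else 0)
m=(Z>13)&(Z<30)&(abs(P[...,0]-538)<85)&(abs(P[...,1]-223)<85)&~red
print(cv2.minAreaRect(P[m][:,:2].astype(np.float32)))
E
```

```text
222 ((536.6845703125, 223.061767578125), (93.232177734375, 61.282772064208984), 86.48563385009766) 60.84035100773718
118 ((536.5348510742188, 222.02752685546875), (62.00938415527344, 23.49191665649414), 86.01762390136719) 105.7780925725367
((537.705078125, 222.14407348632812), (132.1131591796875, 146.6958465576172), 83.36066436767578)
```

View pics/end.png

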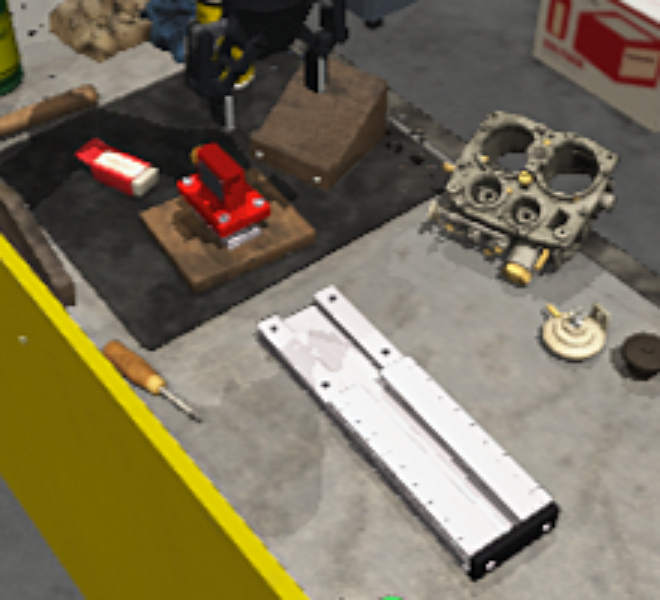

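The stop stands upright at the middle of the block, at crop (228, 200), within about 2 mm of centre. The packet, capsule and screwdriver look undisturbed, and the gripper is clear.

```bash
python3 -c "
from bench import *
print(job_done())"
```

```text
the job is handed in; nothing more can be done
None
```

The fence stop was slid to the rail's open end, lifted out and set upright within about 2 mm of the middle of the flat wood block, and I handed the job in at about 16 s on the robot's clock.

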